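# Turn a make-up palette over for its label check

### The arm

A 6-joint arm with a two-finger parallel gripper is mounted at the origin on the work surface. World frame = base frame: x ahead of the robot, y to its left, z up, the work surface at z = 0. Lengths are in m, angles in rad, forces in N, time in s.
With the tool pointing down it reaches from about 0.375 to 0.9 m from the base axis. Payload 3.1 kg.
Tool frame: the origin (TCP) lies midway between the tips of the shut fingers; the grasp point (between the pads) lies 19 mm behind it (r.grip_point_offset is the distance from the TCP to the grasp point, in m); z points along the fingers, y is the line along which they close (so a half turn about z gives the same grasp; the last joint's range is limited). The gripper opens to 87 mm and grips with 3 to 60 N. Pads are 19 mm wide; open, the fingers measure 117 mm over their backs; the gripper's body (75 mm by 190 mm) begins 51 mm behind the grasp point.
Start: joints at [0.974, 0.527, 1.433, -0, 1.181, -0.178], TCP at [0.254, 0.571, 0.223] pointing down, gripper open.
Joint ranges: [-3.08, 3.08], [-0.75, 2.2], [0.22, 2.44], [-1.43, 4.57], [0, 2.65], [-2.85, 2.85]. Speed limits (rad/s): [2.79, 2.79, 3.14, 3.14, 3.14, 3.14].

### API

Orientations are given as [roll, pitch, yaw] about the fixed x, y, z axes, in that order (R = Rz(yaw) Ry(pitch) Rx(roll)).
In Python, from bench import r gives the robot as it stands. The module is installed in compiled form; this text tells all that it offers.
- The arm moves only by the tool jog_arm, never from a script. Its argument "targets" is a list of rows, each an object of numbers: "tx", "ty", "tz": the shift along the tool's x, y, z as a fraction of full scale; "ax", "ay", "az": the turn, a rotation vector about the tool's x, y, z as a fraction of full scale; "grip": the opening, from 0 (shut) to 1 (fully open). In form: [{"tx": .., "ty": .., "tz": .., "ax": .., "ay": .., "az": .., "grip": ..}, ...]. A call has exactly 8 rows; each row is the pose to reach, as a shift and turn from the pose commanded when the call began, along the tool's axes at that moment, turning the shorter way round; what a row does not reach only later rows make up. Full scale, the value 1, is 500 mm for a shift and 2 pi rad for a turn. A row lasts 1/10 s, in which the tool goes at most 50 mm and 8.59 degrees, less where a joint would pass 70% of its speed; a pose out of reach is approached as far as the arm can. A call with a number of a shift or a turn outside -1 to 1 is refused whole. A call with a gripper value outside its range is refused whole. The fingers move at their own pace and stop on an object; "squeeze" is the grip in N (left out, the last holds). Time passes only in rows, so rows that repeat a pose let the fingers close, or fill a call up. It gives the time, the measured TCP pose, the force, the opening and the grip force at its end, in the units of the state.
- r.state(): the state, without advancing time (a new reading comes with each control period).
- r.snapshot(name): name is "side" or "top"; returns the picture (420x560x3 uint8, blue, green, red); there is no depth.
- r.camera_model(name): a dict with "fx", "fy", "cx", "cy" (pixels), "cam_to_world" (4x4, takes a point from camera to world coordinates). Camera axes: x right, y down, z forward; pixel columns grow to the right and rows downward; lengths in m; the calibration is good to about 2 mm. A picture is of the moment at which its call begins. camera_model takes no time and is no camera call.
- r.job_done(): hands the job in; it is judged then, once.
The state is a dict: "time": time; "qpos": joint angles; "dq": joint speeds; "joint_torque": joint torques, N m; "tcp_pos": TCP position; "tcp_rot": TCP orientation; "wrist_force": force on the tool from outside, world axes, zero at the start; "moment": the same for the moment, N m; "finger_gap": opening from 0.0 (shut) to 1.0 (fully open); "grasp_force": force on a finger pad.
Only numpy, scipy, OpenCV 4.12 (cv2) and the standard library are available. Lean on these libraries where they do the work, as an engineer would, in place of code of your own. Each camera call takes 0.05 s, during which the arm holds its last target. There are 200 camera calls.

### The job

Turn the rose palette over end for end, from lid up on the white riser to label face up, and lay it fully home and flat in the aluminium inspection nest with its gold clasp end towards the nest's yellow mark; the blue slotted stand may be used to change grip. The pressed powder is fragile: never drop the palette, press it hard on anything or let it down onto the bench, and leave the other products on the bench where they are.

Things in the scene. Friction and masses are not known exactly. Their poses are not given: they have to be found in the camera images.
- palette: The rose make-up palette to turn over: closed flat case 62 x 120 x 14 mm, about 150 g. Origin at its centre; x across its 62 mm width, y along its length to the gold clasp end (14 mm gold band), z out of the rose lid face (up at the start). The other face (-z) is white, with a grey label with black bars.
- palette_clasp (a point): Middle of the palette's gold clasp end face, 60 mm from its centre.
- riser: White fixed pedestal, the palette lies on it at the start, lengths roughly along y: base 100 x 150 x 8 mm, on it a bar 40 mm wide (x), 100 mm long (y), its top 45 mm above the bench, so the palette's sides overhang by 11 mm. Origin on the bench, at the underside's centre.
- nest: Fixed inspection nest: black base 110 x 210 x 8 mm (y -120 to +90), aluminium seat bar 40 (x) x 100 mm (y), top at 45 mm; end stops with inner faces at y = +-65 mm, 5 mm above the seat; four corner guides, inner faces at x = +-35.5 mm, |y| 44 to 60 mm, 4 mm above the seat; long sides open between them for fingers. Origin on the bench under the seat's centre; y points away from the yellow mark.
- nest_seat (a point): Centre of the nest's seat surface, 45 mm above the bench; a palette lying home has its centre 7 mm above this point.
- stand: Blue fixed stand in which a palette can stand on its short end while the grip is changed: base 110 x 100 x 12 mm, two walls 90 mm long (x) with a 22 mm wide slot (in y) between them; walls 46 mm high above the bench, flared lips above them up to 57 mm. Origin on the bench, at the underside's centre.
- stand_floor (a point): Centre of the slot's floor, 12 mm above the bench.
- nest_mark (a point): Top centre of the yellow mark, a block 60 x 30 mm on the nest's base, at y = -96 mm in the nest, 22 mm above the bench.
- teal_palette: Bystander: a teal palette of the same size lying flat on the bench. Leave alone.
- jar: Bystander: white cream jar, 64 mm across, 45 mm tall. Origin under its centre. Leave alone.
- rollon: Bystander: white and green roll-on, 42 mm across, 95 mm tall. Origin under its centre. Leave alone.
- spatula: Bystander: spatula, 170 mm long, lying on the bench. Leave alone.
- bottle0: Bystander: flat blue bottle, 34 x 58 mm, 158 mm tall, standing. Origin under its centre. Leave alone.
- bottle1: Bystander: flat blue bottle, 34 x 58 mm, 158 mm tall, standing. Origin under its centre. Leave alone.
- bottle2: Bystander: flat blue bottle, 34 x 58 mm, 158 mm tall, standing. Origin under its centre. Leave alone.
Not all that is in view belongs to the job. Leave any turquoise look-alike of the nest alone. Of the things that look like the palette, the larger one is meant.

How it is judged:
At the end, for the whole second after the job is handed in: The palette lies at rest in the nest, white label face up and flat (within about 3.5 degrees), centred within 6.5 mm both ways and down on the seat (within 1.5 mm), its length within 8 degrees of the nest's, gold clasp end towards the yellow mark (angle between palette's own z axis and vertical above 3.08 rad and z of palette in the frame of nest_seat between 0.0055 and 0.0085 m and x of palette in the frame of nest_seat between -0.0065 and 0.0065 m and y of palette in the frame of nest_seat between -0.0065 and 0.0065 m and y of palette_clasp in the frame of nest_seat below -0.05 m and angle between the y axis of palette and the y axis of nest, either way round below 0.15 rad and linear speed of palette below 0.02 m/s and angular speed of palette below 0.2 rad/s); the robot touches nothing.
It fails at once if another product or the spatula is pushed more than 30 mm or knocked over (distance of any of bottle0, bottle1, bottle2, jar, rollon, teal_palette, spatula from where it was at the start of the episode above 0.03 m or angle between any of bottle0, bottle1, bottle2, jar, rollon's own z axis and vertical above 0.5 rad).
It fails at once if the palette is dropped or thrown into the nest or the stand (moving faster than 0.5 m/s there, a free fall of about 13 mm) (linear speed of palette above 0.5 m/s and (distance between palette and nest_seat below 0.06 m or distance between palette and stand_floor below 0.08 m)).
It fails at once if the palette is let down onto the bench (height (world z) of palette below 0.03 m).
It fails at once if the palette is dropped or pressed hard (over 40 N) on the nest, stand or riser (contact force between palette and nest above 40 N or contact force between palette and stand above 40 N or contact force between palette and riser above 40 N).
It also fails if it takes over 64 s, if anything falls off the work surface, if the arm or the gripper's body presses on something with over 40 N, if the wrist force passes 120 N, or if a joint passes its speed limit or range.

## Working session

There is one attempt and no reset: what is moved stays moved. The work goes in short steps, Python scripts to look and compute and a tool call to move; the robot and the scene stay as the last step left them, time stands still between calls to the robot, and variables do not carry over. Pictures are saved under pics/ and viewed, at most 10 in all, crops included, and the job is handed in when it is done.

Besides the shell and the picture viewer there is one more tool, called after "Request:" in YAML: its name, and indented under it one key for each argument. jog_arm: Moves the arm, as the interface text tells. Shift numbers are shares of 500 mm and turn numbers shares of 2 pi rad, none past 1 either way. Its arguments: {"type":"object","properties":{"targets":{"type":"array","items":{"type":"object","properties":{"tx":{"type":"number","minimum":-1,"maximum":1},"ty":{"type":"number","minimum":-1,"maximum":1},"tz":{"type":"number","minimum":-1,"maximum":1},"ax":{"type":"number","minimum":-1,"maximum":1},"ay":{"type":"number","minimum":-1,"maximum":1},"az":{"type":"number","minimum":-1,"maximum":1},"grip":{"type":"number"}}}},"squeeze":{"type":"number"}},"required":["targets"]}

```bash
mkdir -p pics; python3 - <<'E'
from bench import r
import cv2,numpy as np
for n in("side","top"):
    cv2.imwrite(f"pics/{n}0.png",r.snapshot(n)); m=r.camera_model(n); print(n,m["fx"],m["fy"],m["cx"],m["cy"]); print(np.round(m["cam_to_world"],3))
print(r.state())
E
```

```text
side 518.1415112149491 518.1415112149491 282.47640557218415 208.56665724852894
[[ 0.865 -0.245  0.439 -0.121]
 [-0.502 -0.439  0.745 -1.091]
 [ 0.01  -0.865 -0.502  0.784]
 [ 0.     0.     0.     1.   ]]
top 500.80792372889255 500.80792372889255 278.4287676568934 208.1969846701187
[[ 0.009 -0.997  0.082  0.428]
 [-1.    -0.009  0.005 -0.013]
 [-0.004 -0.082 -0.997  1.422]
 [ 0.     0.     0.     1.   ]]
{'time': 0.1, 'qpos': array([ 9.73497329e-01,  5.28344312e-01,  1.43378768e+00, -4.35901328e-05,
        1.18141392e+00, -1.78489225e-01]), 'dq': array([ 0.00197908, -0.00048864, -0.00548658,  0.00034816, -0.00061102,
        0.00047942]), 'joint_torque': array([-4.50325033e-04, -4.40985954e+01, -1.77149373e+01,  6.34721154e-02,
        5.34417224e-02, -3.08273445e-05]), 'tcp_pos': array([0.2537653 , 0.5704287 , 0.22168295]), 'tcp_rot': array([-3.13966328e+00, -3.07132077e-04,  2.72279917e+00]), 'wrist_force': array([-0.07899777, -0.12120313,  0.06183187]), 'moment': array([-0.06248634,  0.03650462,  0.0046679 ]), 'grasp_force': 0.0, 'finger_gap': 1.0007045212027914}
```

View pics/top0.png

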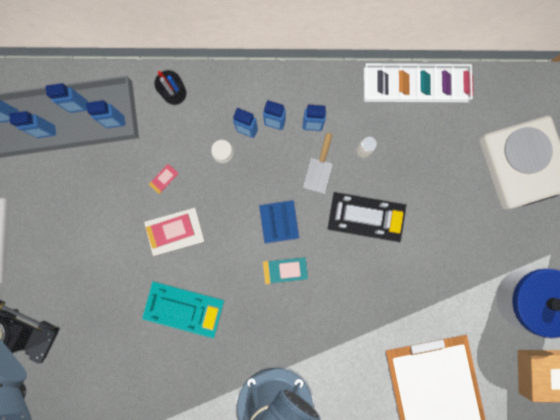

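View pics/side0.png

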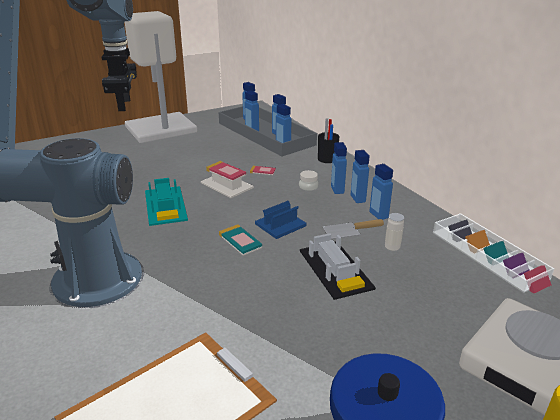

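Candidates (top view): the large rose palette on the white riser at (172,231) and a small rose one at (163,180). The larger one on the riser fits. For the nest there is black and aluminium at (367,217) and turquoise at (184,309), so the black one is meant. I'll measure these and confirm them in a crop.

```bash
cat > h.py <<'E'
import numpy as np,cv2
from bench import r
from scipy.spatial.transform import Rotation as Ro
def ray(n,uv,z):
    m=r.camera_model(n);T=np.array(m["cam_to_world"]);uv=np.atleast_2d(uv).astype(float)
    d=np.c_[(uv[:,0]-m["cx"])/m["fx"],(uv[:,1]-m["cy"])/m["fy"],np.ones(len(uv))]@T[:3,:3].T
    return T[:3,3]+d*((z-T[2,3])/d[:,2])[:,None]
def blobs(img,lo,hi,roi,minA=20):
    x0,y0,x1,y1=roi;h=cv2.cvtColor(img,cv2.COLOR_BGR2HSV)[y0:y1,x0:x1]
    m=cv2.inRange(h,np.array(lo),np.array(hi))
    m=cv2.morphologyEx(m,cv2.MORPH_CLOSE,np.ones((3,3)))
    c=cv2.findContours(m,cv2.RETR_EXTERNAL,cv2.CHAIN_APPROX_NONE)[0]
    return sorted([k+np.array([[x0,y0]]) for k in c if cv2.contourArea(k)>minA],key=cv2.contourArea)[::-1]
def rect(n,c,z):
    p=ray(n,c[:,0,:]+0.0,z)[:,:2]; (cx,cy),(w,h),a=cv2.minAreaRect((p*1000).astype(np.float32))
    if w>h:w,h,a=h,w,a-90   # long axis
    return np.round([cx,cy,w,h,(a+90)%180],1)  # centre mm, sides, long axis dir deg
E
python3 - <<'E'
from h import *
t=cv2.imread("pics/top0.png");s=cv2.imread("pics/side0.png")
def go(l,lo,hi,roi,z,img=t,n="top"):
    for c in blobs(img,lo,hi,roi)[:2]: print(l,c[:,0].mean(0).round(1),rect(n,c,z))
cl=[(140,200,210,262)]
hs=cv2.cvtColor(t,cv2.COLOR_BGR2HSV)
for p in [(160,231),(150,234),(175,229),(195,215),(335,225),(400,222),(368,215),(270,210),(279,222)]: print(p,hs[p[1],p[0]])
go("gold",(12,110,100),(30,255,255),(140,200,210,262),.059)
go("palette",(0,60,90),(30,255,255),(140,200,210,262),.059); go("pal2",(160,60,90),(180,255,255),(140,200,210,262),.059)
go("riser",(0,0,190),(180,40,255),(135,200,215,265),.008)
go("yellow",(18,120,100),(35,255,255),(320,185,415,250),.022)
go("base",(0,0,0),(180,255,45),(320,185,415,250),.008)
go("seat",(0,0,110),(180,60,255),(335,200,390,235),.045)
go("stand",(100,120,30),(125,255,255),(250,195,310,250),.012)
go("rollon",(0,0,170),(180,60,255),(350,130,385,165),.09)
a=cv2.resize(t[190:262,130:215],(400,339),interpolation=cv2.INTER_CUBIC);b=cv2.resize(t[190:262,250:420],(800,339),interpolation=cv2.INTER_CUBIC)
b=cv2.resize(b,(400,169));c=cv2.resize(s[150:310,190:390],(400,320))
out=np.zeros((600,800,3),np.uint8);out[:339,:400]=a;out[340:509,:400]=b;out[:320,400:]=c
out[330:600,400:]=cv2.resize(t[195:250,250:331],(400,270),interpolation=cv2.INTER_CUBIC)
cv2.imwrite("pics/crop1.png",out)
E
```

```text
(160, 231) [174 130 216]
(150, 234) [ 21 170 216]
(175, 229) [  2  40 231]
(195, 215) [ 15   9 229]
(335, 225) [126  22  57]
(400, 222) [ 25 244 225]
(368, 215) [108  12 215]
(270, 210) [107 165 125]
(279, 222) [106 174 148]
gold [150.9 236.5] [460.1 339.9  12.9  58.9  20. ]
palette [151.  236.3] [459.7 339.9  17.9  63.3  18. ]
pal2 [172.3 229.7] [479.9 282.5  60.6 104.1 109. ]
riser [176.1 230.1] [477.  289.7 100.5 149.5 106.1]
riser [173.5 229. ] [483.1 289.6  32.3  48.4 109. ]
yellow [396.1 221.3] [ 509.7 -335.5   33.4   64.8  170.1]
seat [368.8 216.1] [ 522.1 -250.1   50.8  127.8   82.3]
seat [338.5 210.7] [ 537.1 -170.9   16.3   49.7  170.5]
stand [278.7 221.2] [507.9  -6.8  96.  105.8   8.8]
rollon [366.3 146.5] [ 707.1 -240.6   40.    60.   135.5]
```

View pics/crop1.png

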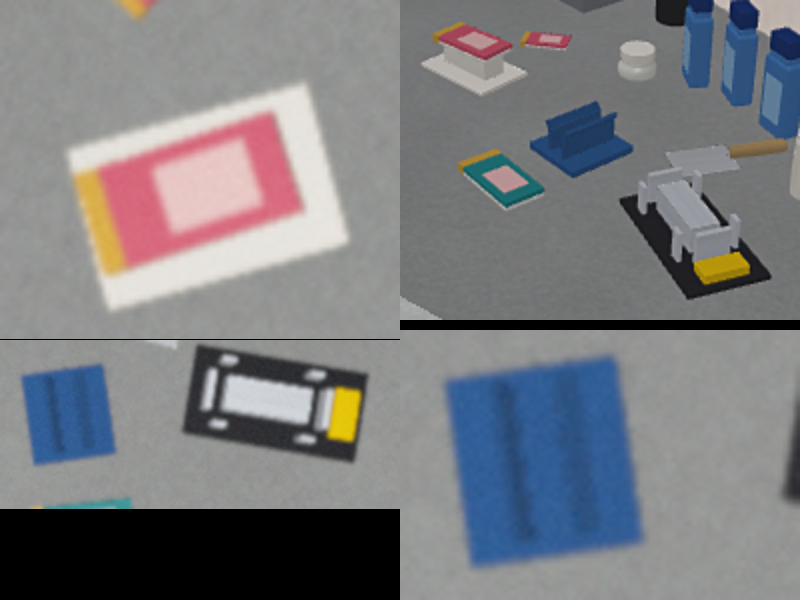

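The crop confirms it: the large rose palette is on the white riser with its gold end at left (+y), centre about (478,289) mm, direction 108.5°. The black nest's yellow mark is on the right (−y), and the stand is at about (508,−7) mm. I'll refine the nest and stand.

```bash
python3 - <<'E'
from h import *
t=cv2.imread("pics/top0.png");s=cv2.imread("pics/side0.png")
# base: dark or yellow union, convex hull
h=cv2.cvtColor(t,cv2.COLOR_BGR2HSV)[185:250,320:415]
m=((h[...,2]<85)|((h[...,1]>110)&(h[...,0]<40))).astype(np.uint8)
m=cv2.morphologyEx(m,cv2.MORPH_CLOSE,np.ones((3,3)))
c=max(cv2.findContours(m,0,1)[0],key=cv2.contourArea)+np.array([[320,185]])
b=rect("top",cv2.convexHull(c),.008);print("base",b)
for th in(170,195):
  for c in blobs(t,(0,0,th),(180,60,255),(335,195,405,240),6)[:7]: print(th,c[:,0].mean(0).round(1),rect("top",c,.045))
for sat in(60,90,120):
  c=blobs(t,(98,sat,20),(128,255,255),(250,195,310,250))[0];print("stand",rect("top",c,.012))
  c=blobs(s,(98,sat,20),(128,255,255),(248,195,312,245))[0]
  lo=c[c[:,0,1].argsort()][:,0]; print(" side ext L,R,B",c[c[:,0,0].argmin(),0],c[c[:,0,0].argmax(),0],lo[-1], ray("side",[c[c[:,0,0].argmin(),0],c[c[:,0,0].argmax(),0],lo[-1]],.012)[:,:2].round(3).tolist())
g=cv2.cvtColor(t,cv2.COLOR_BGR2GRAY); print(g[222,255:303]); print(g[205,255:303])
for c in (0,20,40): print(ray("top",[[265,222],[295,222]],.057)[:,:2].round(3).tolist())
E
```

```text
base [ 523.8 -255.2  107.   207.    80.6]
170 [363.5 215. ] [ 525.5 -240.2   39.6   99.7   80.6]
170 [388.5 219.2] [ 514.8 -309.1    9.    45.   170.1]
170 [338.9 210.5] [ 537.1 -172.5    8.6   42.8  170.5]
170 [347. 198.] [ 571.8 -195.1    5.6   11.    90.5]
195 [363.3 214.8] [ 525.4 -240.6   37.7   97.9   80.6]
195 [388.8 219.2] [ 514.6 -310.     7.2   39.6  170.1]
195 [338.9 210.5] [ 537.1 -172.8    6.2   41.9  171.9]
stand [507.6  -6.8 100.  110.2   8.8]
 side ext L,R,B [255 220] [306 225] [276 238] [[0.452, 0.035], [0.565, -0.059], [0.458, -0.075]]
stand [507.8  -6.7  98.1 108.2   8.6]
 side ext L,R,B [255 221] [305 225] [277 238] [[0.449, 0.03], [0.562, -0.057], [0.461, -0.076]]
stand [507.9  -6.8  96.  105.8   8.8]
 side ext L,R,B [255 221] [305 225] [276 238] [[0.449, 0.03], [0.562, -0.057], [0.458, -0.075]]
[152 153 156 152 151 145 120  93  87  84  87  85  89  88  86  81  76  71
  67  70  76  84  86  87  86  85  88  81  79  76  72  76  76  81  87  88
  82  88  86  84  88 100 124 141 147 148 151 149]
[150 150 147 141 120 108 103  99  99  94  94  86  89  85  79  79  80  86
  86  84  87  88  85  88  85  88  82  78  78  78  78  85  86  86  85  87
  87  89  95 117 139 144 144 149 148 152 149 148]
[[0.503, 0.03], [0.504, -0.052]]
[[0.503, 0.03], [0.504, -0.052]]
[[0.503, 0.03], [0.504, -0.052]]
```

```bash
cat >> h.py <<'E'
from scipy.spatial.transform import Slerp
PAL=(477.5,289.5,18.5);STD=(507.8,-6.8,8.7);NST=(525.5,-240.4,-9.4)   # mm, mm, deg
def pose(loc,x,y,z,tau):  # grasp point in local frame (mm), tilt deg (+: tool z leans to local +y)
    Z=Ro.from_euler('z',loc[2],degrees=True);s,c=np.sin(np.radians(tau)),np.cos(np.radians(tau))
    R=Z*Ro.from_matrix(np.array([[0,1,0],[c,0,s],[s,0,-c]]))
    return np.r_[loc[:2],0]/1000+Z.apply([x/1000,y/1000,z/1000]),R
def now():
    s=r.state();R=Ro.from_euler('xyz',s["tcp_rot"]);return s["tcp_pos"]-R.apply([0,0,.019]),R
def plan(segs):  # segs: [(pose,rows)]; pivot = grasp point
    p0,R0=now();t0=p0+R0.apply([0,0,.019]);a,A=p0,R0
    for (p,R),n in segs:
        sl=Slerp([0,1],Ro.concatenate([A,R]))
        for i in range(1,n+1):
            q=a+(p-a)*i/n;Q=sl(i/n);t=q+Q.apply([0,0,.019])
            d=R0.inv().apply(t-t0)/.5;w=(R0.inv()*Q).as_rotvec()/(2*np.pi)
            print('{'+','.join(f'"{k}":{v:.4f}' for k,v in zip(["tx","ty","tz","ax","ay","az"],np.r_[d,w]))+'}')
        step=np.linalg.norm(p-a)*1000/n,np.degrees((A.inv()*R).magnitude())/n
        print("# step mm/deg",np.round(step,1));a,A=p,R
def err(P):
    p,R=now();print("err mm",((P[0]-p)*1000).round(1),"deg",np.degrees((R.inv()*P[1]).as_rotvec()).round(2));s=r.state()
    print("t",s["time"],"q",s["qpos"].round(2),"F",s["wrist_force"].round(1),"gap",round(s["finger_gap"]*87,1),"grip",round(s["grasp_force"],1))
E
python3 - <<'E'
from h import *
plan([(pose(PAL,0,-15,140,45),8)])
E
```

```text
{"tx":-0.0788,"ty":-0.0424,"tz":0.0250,"ax":-0.0065,"ay":0.0147,"az":0.0156}
{"tx":-0.1578,"ty":-0.0845,"tz":0.0497,"ax":-0.0130,"ay":0.0294,"az":0.0312}
{"tx":-0.2370,"ty":-0.1264,"tz":0.0740,"ax":-0.0195,"ay":0.0441,"az":0.0468}
{"tx":-0.3167,"ty":-0.1680,"tz":0.0979,"ax":-0.0260,"ay":0.0588,"az":0.0624}
{"tx":-0.3967,"ty":-0.2094,"tz":0.1215,"ax":-0.0325,"ay":0.0736,"az":0.0780}
{"tx":-0.4771,"ty":-0.2508,"tz":0.1448,"ax":-0.0390,"ay":0.0883,"az":0.0936}
{"tx":-0.5580,"ty":-0.2920,"tz":0.1678,"ax":-0.0455,"ay":0.1030,"az":0.1092}
{"tx":-0.6395,"ty":-0.3333,"tz":0.1907,"ax":-0.0521,"ay":0.1177,"az":0.1248}
# step mm/deg [48.3  8.1]
```

Request:
jog_arm:
  targets:
    - {"tx":-0.079,"ty":-0.042,"tz":0.025,"ax":-0.0065,"ay":0.0147,"az":0.0156,"grip":1}
    - {"tx":-0.158,"ty":-0.0845,"tz":0.05,"ax":-0.013,"ay":0.0294,"az":0.0312,"grip":1}
    - {"tx":-0.237,"ty":-0.1264,"tz":0.074,"ax":-0.0195,"ay":0.0441,"az":0.0468,"grip":1}
    - {"tx":-0.3167,"ty":-0.168,"tz":0.098,"ax":-0.026,"ay":0.0588,"az":0.0624,"grip":1}
    - {"tx":-0.3967,"ty":-0.2094,"tz":0.1215,"ax":-0.0325,"ay":0.0736,"az":0.078,"grip":1}
    - {"tx":-0.4771,"ty":-0.2508,"tz":0.1448,"ax":-0.039,"ay":0.0883,"az":0.0936,"grip":1}
    - {"tx":-0.558,"ty":-0.292,"tz":0.1678,"ax":-0.0455,"ay":0.103,"az":0.1092,"grip":1}
    - {"tx":-0.6395,"ty":-0.3333,"tz":0.1907,"ax":-0.0521,"ay":0.1177,"az":0.1248,"grip":1}

```text
time: 0.9
tcp_pos: [0.4802, 0.2869, 0.1268]
tcp_rot: [3.139, -0.79, 1.89]
wrist_force: [0.2, 0.9, 0.1]
finger_gap: 1.005
grasp_force: 0.0
```

```bash
python3 - <<'E'
from h import *
err(pose(PAL,0,-15,140,45))
plan([(pose(PAL,0,-15,90,45),4),(pose(PAL,0,-15,60,45),4)])
E
```

```text
err mm [-2.2  1.2 -0.2] deg [ 0.28 -0.27 -0.14]
t 0.9 q [-0.06  0.71  1.75  0.8   1.17 -0.89] F [0.2 0.9 0.1] gap 87.4 grip 0.0
{"tx":-0.0172,"ty":-0.0009,"tz":0.0183,"ax":0.0002,"ay":-0.0002,"az":-0.0001}
{"tx":-0.0344,"ty":-0.0018,"tz":0.0367,"ax":0.0004,"ay":-0.0004,"az":-0.0002}
{"tx":-0.0517,"ty":-0.0028,"tz":0.0550,"ax":0.0006,"ay":-0.0006,"az":-0.0003}
{"tx":-0.0689,"ty":-0.0037,"tz":0.0733,"ax":0.0008,"ay":-0.0008,"az":-0.0004}
# step mm/deg [12.6  0.1]
{"tx":-0.0796,"ty":-0.0037,"tz":0.0839,"ax":0.0008,"ay":-0.0008,"az":-0.0004}
{"tx":-0.0902,"ty":-0.0037,"tz":0.0944,"ax":0.0008,"ay":-0.0008,"az":-0.0004}
{"tx":-0.1009,"ty":-0.0037,"tz":0.1050,"ax":0.0008,"ay":-0.0008,"az":-0.0004}
{"tx":-0.1115,"ty":-0.0038,"tz":0.1155,"ax":0.0008,"ay":-0.0008,"az":-0.0004}
# step mm/deg [7.5 0. ]
```

Request:
jog_arm:
  targets:
    - {"tx":-0.022,"ty":0,"tz":0.022,"grip":1}
    - {"tx":-0.044,"ty":0,"tz":0.045,"grip":1}
    - {"tx":-0.066,"ty":0,"tz":0.068,"grip":1}
    - {"tx":-0.088,"ty":0,"tz":0.09,"grip":1}
    - {"tx":-0.1,"ty":0,"tz":0.103,"grip":1}
    - {"tx":-0.11,"ty":0,"tz":0.113,"grip":1}
    - {"tx":-0.11,"ty":0,"tz":0.113,"grip":1}
    - {"tx":-0.11,"ty":0,"tz":0.113,"grip":1}

```text
schema error: expected keys tx, ty, tz, ax, ay, az, grip
```

```bash
python3 - <<'E'
from h import *
P=pose(PAL,0,-15,52,45);err(P)
cv2.imwrite("pics/g1.png",np.hstack([cv2.resize(r.snapshot("top")[180:280,120:240],(400,333)),cv2.resize(r.snapshot("side")[110:230,160:304],(400,333))]))
plan([(P,4)])
E
```

```text
err mm [ -2.2   1.2 -88.2] deg [ 0.28 -0.27 -0.14]
t 0.9 q [-0.06  0.71  1.75  0.8   1.17 -0.89] F [0.2 0.9 0.1] gap 87.4 grip 0.0
{"tx":-0.0268,"ty":-0.0022,"tz":0.0331,"ax":0.0004,"ay":0.0000,"az":-0.0004}
{"tx":-0.0536,"ty":-0.0044,"tz":0.0661,"ax":0.0009,"ay":0.0000,"az":-0.0009}
{"tx":-0.0804,"ty":-0.0067,"tz":0.0992,"ax":0.0013,"ay":0.0000,"az":-0.0013}
{"tx":-0.1072,"ty":-0.0089,"tz":0.1322,"ax":0.0018,"ay":0.0000,"az":-0.0017}
# step mm/deg [21.3  0.2]
```

View pics/g1.png

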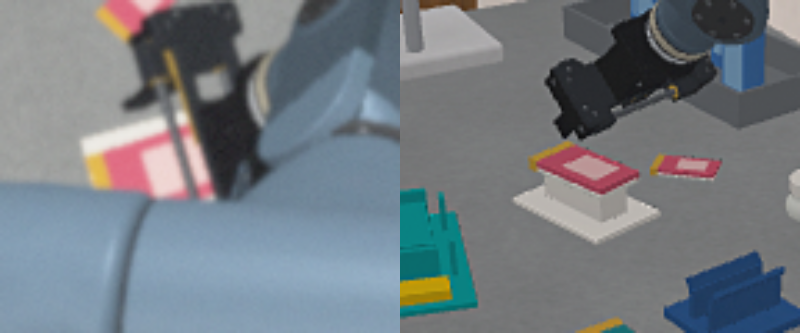

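Request:
jog_arm:
  targets:
    - {"tx":-0.022,"ty":-0.002,"tz":0.026,"ax":0,"ay":0,"az":0,"grip":1}
    - {"tx":-0.044,"ty":-0.004,"tz":0.052,"ax":0,"ay":0,"az":0,"grip":1}
    - {"tx":-0.06,"ty":-0.005,"tz":0.075,"ax":0,"ay":0,"az":0,"grip":1}
    - {"tx":-0.078,"ty":-0.006,"tz":0.095,"ax":0,"ay":0,"az":0,"grip":1}
    - {"tx":-0.088,"ty":-0.006,"tz":0.112,"ax":0,"ay":0,"az":0,"grip":1}
    - {"tx":-0.095,"ty":-0.006,"tz":0.119,"ax":0,"ay":0,"az":0,"grip":1}
    - {"tx":-0.095,"ty":-0.006,"tz":0.119,"ax":0,"ay":0,"az":0,"grip":1}
    - {"tx":-0.095,"ty":-0.006,"tz":0.119,"ax":0,"ay":0,"az":0,"grip":1}

```text
time: 1.8
tcp_pos: [0.4732, 0.2962, 0.0518]
tcp_rot: [3.138, -0.787, 1.897]
wrist_force: [0.2, 0.1, -0.2]
finger_gap: 1.005
grasp_force: 0.0
```

```bash
python3 - <<'E'
from h import *
P=pose(PAL,0,-15,52,45);err(P)
plan([(P,3)])
E
```

```text
err mm [  4.8  -8.1 -13.2] deg [ 0.08 -0.08  0.12]
t 1.8 q [-0.04  0.85  1.77  0.86  1.06 -1.01] F [ 0.2  0.1 -0.2] gap 87.4 grip 0.0
{"tx":-0.0106,"ty":0.0013,"tz":0.0019,"ax":0.0001,"ay":-0.0001,"az":0.0001}
{"tx":-0.0212,"ty":0.0026,"tz":0.0037,"ax":0.0002,"ay":-0.0001,"az":0.0002}
{"tx":-0.0318,"ty":0.0039,"tz":0.0056,"ax":0.0002,"ay":-0.0002,"az":0.0003}
# step mm/deg [5.4 0.1]
```

Request:
jog_arm:
  targets:
    - {"tx":-0.01,"ty":0.001,"tz":0.002,"ax":0,"ay":0,"az":0,"grip":1}
    - {"tx":-0.021,"ty":0.003,"tz":0.004,"ax":0,"ay":0,"az":0,"grip":1}
    - {"tx":-0.032,"ty":0.004,"tz":0.0055,"ax":0,"ay":0,"az":0,"grip":1}
    - {"tx":-0.032,"ty":0.004,"tz":0.0055,"ax":0,"ay":0,"az":0,"grip":1}
    - {"tx":-0.032,"ty":0.004,"tz":0.0055,"ax":0,"ay":0,"az":0,"grip":0.6}
    - {"tx":-0.032,"ty":0.004,"tz":0.0055,"ax":0,"ay":0,"az":0,"grip":0.6}
    - {"tx":-0.032,"ty":0.004,"tz":0.0055,"ax":0,"ay":0,"az":0,"grip":0.6}
    - {"tx":-0.032,"ty":0.004,"tz":0.0055,"ax":0,"ay":0,"az":0,"grip":0.6}
  squeeze: 25

```text
time: 2.6
tcp_pos: [0.478, 0.2878, 0.0384]
tcp_rot: [3.139, -0.787, 1.896]
wrist_force: [0.7, -0.3, 0.2]
finger_gap: 0.72
grasp_force: 0.3
```

```bash
python3 - <<'E'
from h import *
P=pose(PAL,0,-15,52,45);err(P)
plan([(pose(PAL,0,-15,130,45),8)])
E
```

```text
err mm [0.  0.2 0.2] deg [ 0.09 -0.08  0.09]
t 2.6 q [-0.05  0.87  1.76  0.86  1.06 -1.03] F [ 0.7 -0.3  0.2] gap 62.6 grip 0.3
{"tx":0.0139,"ty":0.0001,"tz":-0.0138,"ax":0.0000,"ay":-0.0000,"az":0.0000}
{"tx":0.0277,"ty":0.0001,"tz":-0.0275,"ax":0.0001,"ay":-0.0001,"az":0.0001}
{"tx":0.0416,"ty":0.0002,"tz":-0.0413,"ax":0.0001,"ay":-0.0001,"az":0.0001}
{"tx":0.0555,"ty":0.0002,"tz":-0.0551,"ax":0.0001,"ay":-0.0001,"az":0.0001}
{"tx":0.0693,"ty":0.0003,"tz":-0.0688,"ax":0.0001,"ay":-0.0001,"az":0.0002}
{"tx":0.0832,"ty":0.0004,"tz":-0.0826,"ax":0.0002,"ay":-0.0002,"az":0.0002}
{"tx":0.0971,"ty":0.0004,"tz":-0.0964,"ax":0.0002,"ay":-0.0002,"az":0.0002}
{"tx":0.1110,"ty":0.0005,"tz":-0.1101,"ax":0.0002,"ay":-0.0002,"az":0.0002}
# step mm/deg [9.8 0. ]
```

Touching at 62.6 mm. I'll grip fully (target 0), then lift in the same call.

Request:
jog_arm:
  targets:
    - {"tx":0,"ty":0,"tz":0,"ax":0,"ay":0,"az":0,"grip":0}
    - {"tx":0,"ty":0,"tz":0,"ax":0,"ay":0,"az":0,"grip":0}
    - {"tx":0,"ty":0,"tz":0,"ax":0,"ay":0,"az":0,"grip":0}
    - {"tx":0.007,"ty":0,"tz":-0.007,"ax":0,"ay":0,"az":0,"grip":0}
    - {"tx":0.02,"ty":0,"tz":-0.02,"ax":0,"ay":0,"az":0,"grip":0}
    - {"tx":0.04,"ty":0,"tz":-0.04,"ax":0,"ay":0,"az":0,"grip":0}
    - {"tx":0.065,"ty":0,"tz":-0.065,"ax":0,"ay":0,"az":0,"grip":0}
    - {"tx":0.09,"ty":0,"tz":-0.09,"ax":0,"ay":0,"az":0,"grip":0}
  squeeze: 25

```text
time: 3.4
tcp_pos: [0.4777, 0.2876, 0.1035]
tcp_rot: [3.139, -0.787, 1.896]
wrist_force: [0.0, 0.3, -0.4]
finger_gap: 0.71
grasp_force: 25.0
```

```bash
python3 - <<'E'
from h import *
err(pose(PAL,0,-15,52,45))
plan([(pose(STD,0,0,190,-45),16)])
E
```

```text
err mm [  0.3   0.5 -64.9] deg [ 0.07 -0.07  0.09]
t 3.4 q [-0.05  0.75  1.76  0.81  1.14 -0.93] F [ 0.   0.3 -0.4] gap 61.8 grip 25.0
{"tx":-0.0215,"ty":-0.0081,"tz":-0.0310,"ax":0.0000,"ay":-0.0156,"az":0.0019}
{"tx":-0.0430,"ty":-0.0163,"tz":-0.0624,"ax":0.0000,"ay":-0.0312,"az":0.0038}
{"tx":-0.0645,"ty":-0.0245,"tz":-0.0941,"ax":0.0001,"ay":-0.0468,"az":0.0057}
{"tx":-0.0858,"ty":-0.0327,"tz":-0.1262,"ax":0.0001,"ay":-0.0624,"az":0.0076}
{"tx":-0.1070,"ty":-0.0410,"tz":-0.1586,"ax":0.0001,"ay":-0.0780,"az":0.0095}
{"tx":-0.1280,"ty":-0.0494,"tz":-0.1913,"ax":0.0001,"ay":-0.0936,"az":0.0114}
{"tx":-0.1488,"ty":-0.0577,"tz":-0.2244,"ax":0.0001,"ay":-0.1092,"az":0.0132}
{"tx":-0.1693,"ty":-0.0661,"tz":-0.2577,"ax":0.0002,"ay":-0.1248,"az":0.0151}
{"tx":-0.1896,"ty":-0.0746,"tz":-0.2913,"ax":0.0002,"ay":-0.1404,"az":0.0170}
{"tx":-0.2096,"ty":-0.0830,"tz":-0.3251,"ax":0.0002,"ay":-0.1560,"az":0.0189}
{"tx":-0.2294,"ty":-0.0915,"tz":-0.3591,"ax":0.0002,"ay":-0.1716,"az":0.0208}
{"tx":-0.2487,"ty":-0.1000,"tz":-0.3932,"ax":0.0002,"ay":-0.1872,"az":0.0227}
{"tx":-0.2678,"ty":-0.1085,"tz":-0.4276,"ax":0.0003,"ay":-0.2028,"az":0.0246}
{"tx":-0.2865,"ty":-0.1171,"tz":-0.4620,"ax":0.0003,"ay":-0.2184,"az":0.0265}
{"tx":-0.3048,"ty":-0.1256,"tz":-0.4965,"ax":0.0003,"ay":-0.2340,"az":0.0284}
{"tx":-0.3228,"ty":-0.1341,"tz":-0.5310,"ax":0.0003,"ay":-0.2496,"az":0.0303}
# step mm/deg [18.3  5.7]
```

Request:
jog_arm:
  targets:
    - {"tx":-0.0215,"ty":-0.008,"tz":-0.031,"ax":0,"ay":-0.0156,"az":0.002,"grip":0}
    - {"tx":-0.043,"ty":-0.016,"tz":-0.0624,"ax":0,"ay":-0.0312,"az":0.004,"grip":0}
    - {"tx":-0.0645,"ty":-0.0245,"tz":-0.094,"ax":0,"ay":-0.0468,"az":0.0057,"grip":0}
    - {"tx":-0.0858,"ty":-0.0327,"tz":-0.1262,"ax":0,"ay":-0.0624,"az":0.0076,"grip":0}
    - {"tx":-0.107,"ty":-0.041,"tz":-0.1586,"ax":0,"ay":-0.078,"az":0.0095,"grip":0}
    - {"tx":-0.128,"ty":-0.0494,"tz":-0.1913,"ax":0,"ay":-0.0936,"az":0.0114,"grip":0}
    - {"tx":-0.1488,"ty":-0.0577,"tz":-0.2244,"ax":0,"ay":-0.1092,"az":0.0132,"grip":0}
    - {"tx":-0.1693,"ty":-0.0661,"tz":-0.2577,"ax":0,"ay":-0.1248,"az":0.0151,"grip":0}

```text
time: 4.2
tcp_pos: [0.4941, 0.1331, 0.1347]
tcp_rot: [-3.109, 0.003, 1.807]
wrist_force: [-0.4, 0.0, -1.4]
finger_gap: 0.708
grasp_force: 25.0
```

```bash
python3 - <<'E'
from h import *
plan([(pose(STD,0,0,190,-45),7)])
err(pose(STD,0,0,190,-45))
E
```

```text
{"tx":-0.0440,"ty":-0.0061,"tz":-0.0103,"ax":0.0001,"ay":-0.0177,"az":0.0021}
{"tx":-0.0880,"ty":-0.0122,"tz":-0.0210,"ax":0.0001,"ay":-0.0355,"az":0.0042}
{"tx":-0.1319,"ty":-0.0184,"tz":-0.0322,"ax":0.0002,"ay":-0.0532,"az":0.0063}
{"tx":-0.1757,"ty":-0.0247,"tz":-0.0439,"ax":0.0002,"ay":-0.0709,"az":0.0084}
{"tx":-0.2192,"ty":-0.0310,"tz":-0.0560,"ax":0.0003,"ay":-0.0887,"az":0.0105}
{"tx":-0.2625,"ty":-0.0373,"tz":-0.0685,"ax":0.0003,"ay":-0.1064,"az":0.0126}
{"tx":-0.3055,"ty":-0.0437,"tz":-0.0813,"ax":0.0004,"ay":-0.1241,"az":0.0147}
# step mm/deg [20.8  6.4]
err mm [  13.1 -140.1   36.3] deg [  0.14 -44.69   5.3 ]
t 4.2 q [ 0.05  0.52  1.78 -0.01  0.88 -0.18] F [-0.4  0.  -1.4] gap 61.6 grip 25.0
```

Request:
jog_arm:
  targets:
    - {"tx":-0.044,"ty":-0.006,"tz":-0.0103,"ax":0,"ay":-0.0177,"az":0.002,"grip":0}
    - {"tx":-0.088,"ty":-0.0122,"tz":-0.021,"ax":0,"ay":-0.0355,"az":0.0042,"grip":0}
    - {"tx":-0.132,"ty":-0.0184,"tz":-0.0322,"ax":0,"ay":-0.0532,"az":0.0063,"grip":0}
    - {"tx":-0.1757,"ty":-0.0247,"tz":-0.0439,"ax":0,"ay":-0.0709,"az":0.0084,"grip":0}
    - {"tx":-0.2192,"ty":-0.031,"tz":-0.056,"ax":0,"ay":-0.0887,"az":0.0105,"grip":0}
    - {"tx":-0.2625,"ty":-0.0373,"tz":-0.0685,"ax":0,"ay":-0.1064,"az":0.0126,"grip":0}
    - {"tx":-0.3055,"ty":-0.0437,"tz":-0.0813,"ax":0.0004,"ay":-0.1241,"az":0.0147,"grip":0}
    - {"tx":-0.3055,"ty":-0.0437,"tz":-0.0813,"ax":0.0004,"ay":-0.1241,"az":0.0147,"grip":0}

```text
time: 5.0
tcp_pos: [0.5092, -0.0196, 0.174]
tcp_rot: [-3.136, 0.782, 1.727]
wrist_force: [-0.0, 0.8, -1.7]
finger_gap: 0.708
grasp_force: 25.0
```

```bash
python3 - <<'E'
from h import *
s=r.snapshot("side");t=r.snapshot("top")
cv2.imwrite("pics/s2.png",np.hstack([cv2.resize(t[150:270,220:340],(400,400)),cv2.resize(s[110:250,210:350],(400,400))]))
err(pose(STD,0,0,190,-45))
plan([(pose(STD,0,0,110,-45),8)])
E
```

```text
err mm [-0.2 -1.1  2.2] deg [-0.02 -0.39  0.09]
t 5.1 q [ 0.17  0.6   1.82 -0.97  1.02  0.68] F [-0.2 -0.5 -1.2] gap 61.7 grip 25.0
{"tx":0.0134,"ty":-0.0001,"tz":0.0140,"ax":-0.0000,"ay":-0.0001,"az":0.0000}
{"tx":0.0269,"ty":-0.0001,"tz":0.0281,"ax":-0.0000,"ay":-0.0003,"az":0.0001}
{"tx":0.0403,"ty":-0.0002,"tz":0.0421,"ax":-0.0000,"ay":-0.0004,"az":0.0001}
{"tx":0.0538,"ty":-0.0003,"tz":0.0562,"ax":-0.0000,"ay":-0.0005,"az":0.0001}
{"tx":0.0672,"ty":-0.0004,"tz":0.0702,"ax":-0.0000,"ay":-0.0007,"az":0.0002}
{"tx":0.0807,"ty":-0.0004,"tz":0.0842,"ax":-0.0000,"ay":-0.0008,"az":0.0002}
{"tx":0.0941,"ty":-0.0005,"tz":0.0983,"ax":-0.0000,"ay":-0.0009,"az":0.0002}
{"tx":0.1076,"ty":-0.0006,"tz":0.1123,"ax":-0.0001,"ay":-0.0011,"az":0.0002}
# step mm/deg [9.7 0.1]
```

View pics/s2.png

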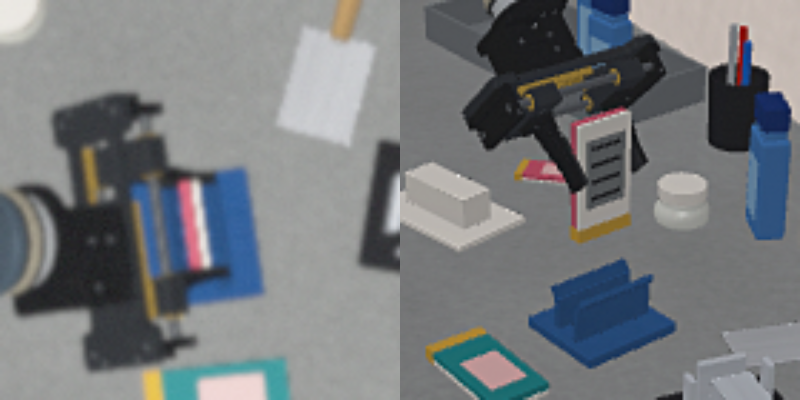

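The palette hangs upright with the clasp down, the label facing −y and the stand right beneath it. Now I'll lower it into the slot.

Request:
jog_arm:
  targets:
    - {"tx":0.013,"ty":0,"tz":0.014,"ax":0,"ay":-0.001,"az":0,"grip":0}
    - {"tx":0.027,"ty":0,"tz":0.028,"ax":0,"ay":-0.001,"az":0,"grip":0}
    - {"tx":0.04,"ty":0,"tz":0.042,"ax":0,"ay":-0.001,"az":0,"grip":0}
    - {"tx":0.054,"ty":0,"tz":0.056,"ax":0,"ay":-0.001,"az":0,"grip":0}
    - {"tx":0.067,"ty":0,"tz":0.07,"ax":0,"ay":-0.001,"az":0,"grip":0}
    - {"tx":0.081,"ty":0,"tz":0.084,"ax":0,"ay":-0.001,"az":0,"grip":0}
    - {"tx":0.094,"ty":0,"tz":0.098,"ax":0,"ay":-0.001,"az":0,"grip":0}
    - {"tx":0.1076,"ty":0,"tz":0.112,"ax":0,"ay":-0.001,"az":0,"grip":0}

```text
time: 5.9
tcp_pos: [0.5105, -0.0207, 0.0956]
tcp_rot: [-3.139, 0.787, 1.726]
wrist_force: [0.2, 0.0, -0.9]
finger_gap: 0.711
grasp_force: 25.0
```

```bash
python3 - <<'E'
from h import *
r.snapshot("side");r.snapshot("side")
err(pose(STD,0,0,110,-45))
plan([(pose(STD,0,0,89,-45),6)])
E
```

```text
err mm [-0.1  0.6  1.6] deg [-0.11  0.1   0.23]
t 6.0 q [ 0.17  0.75  1.85 -1.09  0.93  0.87] F [ 0.2  0.5 -0.4] gap 61.8 grip 25.0
{"tx":0.0047,"ty":0.0001,"tz":0.0044,"ax":-0.0001,"ay":0.0000,"az":0.0001}
{"tx":0.0095,"ty":0.0001,"tz":0.0089,"ax":-0.0001,"ay":0.0001,"az":0.0002}
{"tx":0.0142,"ty":0.0002,"tz":0.0133,"ax":-0.0002,"ay":0.0001,"az":0.0003}
{"tx":0.0190,"ty":0.0002,"tz":0.0177,"ax":-0.0002,"ay":0.0002,"az":0.0004}
{"tx":0.0237,"ty":0.0003,"tz":0.0221,"ax":-0.0003,"ay":0.0002,"az":0.0005}
{"tx":0.0285,"ty":0.0003,"tz":0.0266,"ax":-0.0003,"ay":0.0003,"az":0.0006}
# step mm/deg [3.2 0. ]
```

Request:
jog_arm:
  targets:
    - {"tx":0.005,"ty":0,"tz":0.0045,"ax":0,"ay":0,"az":0,"grip":0}
    - {"tx":0.0095,"ty":0,"tz":0.009,"ax":0,"ay":0,"az":0,"grip":0}
    - {"tx":0.014,"ty":0,"tz":0.0133,"ax":0,"ay":0,"az":0,"grip":0}
    - {"tx":0.019,"ty":0,"tz":0.0177,"ax":0,"ay":0,"az":0,"grip":0}
    - {"tx":0.0237,"ty":0,"tz":0.022,"ax":0,"ay":0,"az":0,"grip":0}
    - {"tx":0.0285,"ty":0,"tz":0.0265,"ax":0,"ay":0,"az":0,"grip":0}
    - {"tx":0.0285,"ty":0,"tz":0.0265,"ax":0,"ay":0,"az":0,"grip":0}
    - {"tx":0.0285,"ty":0,"tz":0.0265,"ax":0,"ay":0,"az":0,"grip":0}

```text
time: 6.8
tcp_pos: [0.5103, -0.02, 0.077]
tcp_rot: [-3.139, 0.787, 1.726]
wrist_force: [0.1, -0.9, -0.6]
finger_gap: 0.709
grasp_force: 25.0
```

```bash
python3 - <<'E'
from h import *
err(pose(STD,0,0,89,-45))
E
```

```text
err mm [-0.5 -0.1 -1.4] deg [-0.01  0.12  0.14]
t 6.8 q [ 0.17  0.78  1.86 -1.11  0.91  0.91] F [ 0.1 -0.9 -0.6] gap 61.6 grip 25.0
```

Request:
jog_arm:
  targets:
    - {"tx":0.0007,"ty":0,"tz":0.0007,"ax":0,"ay":0,"az":0,"grip":0}
    - {"tx":0.0014,"ty":0,"tz":0.0014,"ax":0,"ay":0,"az":0,"grip":0}
    - {"tx":0.0021,"ty":0,"tz":0.0021,"ax":0,"ay":0,"az":0,"grip":0}
    - {"tx":0.0028,"ty":0,"tz":0.0028,"ax":0,"ay":0,"az":0,"grip":0}
    - {"tx":0.0035,"ty":0,"tz":0.0035,"ax":0,"ay":0,"az":0,"grip":0}
    - {"tx":0.0042,"ty":0,"tz":0.0042,"ax":0,"ay":0,"az":0,"grip":0}
    - {"tx":0.0042,"ty":0,"tz":0.0042,"ax":0,"ay":0,"az":0,"grip":0}
    - {"tx":0.0042,"ty":0,"tz":0.0042,"ax":0,"ay":0,"az":0,"grip":0}

```text
time: 7.6
tcp_pos: [0.5104, -0.0202, 0.0748]
tcp_rot: [-3.139, 0.789, 1.726]
wrist_force: [-0.3, 0.5, 5.6]
finger_gap: 0.71
grasp_force: 25.0
```

```bash
python3 - <<'E'
from h import *
err(pose(STD,0,0,87,-45))
E
```

```text
err mm [-0.6  0.1 -1.2] deg [0.01 0.19 0.13]
t 7.6 q [ 0.17  0.79  1.86 -1.12  0.91  0.92] F [-0.3  0.5  5.6] gap 61.8 grip 25.0
```

Request:
jog_arm:
  targets:
    - {"tx":0,"ty":0,"tz":0,"ax":0,"ay":0,"az":0,"grip":0.74}
    - {"tx":0,"ty":0,"tz":0,"ax":0,"ay":0,"az":0,"grip":0.78}
    - {"tx":0,"ty":0,"tz":0,"ax":0,"ay":0,"az":0,"grip":0.85}
    - {"tx":0,"ty":0,"tz":0,"ax":0,"ay":0,"az":0,"grip":1}
    - {"tx":0,"ty":0,"tz":0,"ax":0,"ay":0,"az":0,"grip":1}
    - {"tx":0,"ty":0,"tz":0,"ax":0,"ay":0,"az":0,"grip":1}
    - {"tx":0,"ty":0,"tz":0,"ax":0,"ay":0,"az":0,"grip":1}
    - {"tx":0,"ty":0,"tz":0,"ax":0,"ay":0,"az":0,"grip":1}

```text
time: 8.4
tcp_pos: [0.5103, -0.02, 0.0741]
tcp_rot: [-3.139, 0.787, 1.726]
wrist_force: [0.3, 0.0, 0.2]
finger_gap: 0.997
grasp_force: 0.0
```

```bash
python3 - <<'E'
from h import *
s=r.snapshot("side");t=r.snapshot("top")
cv2.imwrite("pics/s3.png",np.hstack([cv2.resize(t[175:265,235:325],(400,400)),cv2.resize(s[140:250,230:340],(400,400))]))
err(pose(STD,0,0,87,-45))
plan([(pose(STD,0,0,112,0),8),(pose(STD,0,0,100,45),8)])
E
```

```text
err mm [-0.5 -0.1 -0.5] deg [-0.01  0.11  0.13]
t 8.5 q [ 0.17  0.79  1.86 -1.12  0.91  0.92] F [ 0.3 -0.2 -0.6] gap 86.8 grip 0.0
{"tx":-0.0006,"ty":-0.0001,"tz":-0.0045,"ax":-0.0000,"ay":0.0157,"az":0.0000}
{"tx":-0.0013,"ty":-0.0003,"tz":-0.0094,"ax":-0.0000,"ay":0.0313,"az":0.0001}
{"tx":-0.0020,"ty":-0.0004,"tz":-0.0146,"ax":-0.0001,"ay":0.0470,"az":0.0001}
{"tx":-0.0028,"ty":-0.0005,"tz":-0.0202,"ax":-0.0001,"ay":0.0627,"az":0.0002}
{"tx":-0.0038,"ty":-0.0007,"tz":-0.0261,"ax":-0.0001,"ay":0.0783,"az":0.0002}
{"tx":-0.0049,"ty":-0.0008,"tz":-0.0323,"ax":-0.0001,"ay":0.0940,"az":0.0002}
{"tx":-0.0062,"ty":-0.0009,"tz":-0.0389,"ax":-0.0001,"ay":0.1096,"az":0.0003}
{"tx":-0.0078,"ty":-0.0011,"tz":-0.0457,"ax":-0.0002,"ay":0.1253,"az":0.0003}
# step mm/deg [3.1 5.6]
{"tx":-0.0032,"ty":-0.0011,"tz":-0.0464,"ax":-0.0002,"ay":0.1409,"az":0.0003}
{"tx":0.0011,"ty":-0.0010,"tz":-0.0472,"ax":-0.0002,"ay":0.1566,"az":0.0003}
{"tx":0.0052,"ty":-0.0010,"tz":-0.0483,"ax":-0.0002,"ay":0.1722,"az":0.0003}
{"tx":0.0089,"ty":-0.0010,"tz":-0.0496,"ax":-0.0002,"ay":0.1878,"az":0.0003}
{"tx":0.0123,"ty":-0.0010,"tz":-0.0510,"ax":-0.0002,"ay":0.2034,"az":0.0003}
{"tx":0.0153,"ty":-0.0010,"tz":-0.0525,"ax":-0.0003,"ay":0.2191,"az":0.0003}
{"tx":0.0180,"ty":-0.0010,"tz":-0.0541,"ax":-0.0003,"ay":0.2347,"az":0.0003}
{"tx":0.0203,"ty":-0.0010,"tz":-0.0557,"ax":-0.0003,"ay":0.2503,"az":0.0003}
# step mm/deg [1.5 5.6]
```

View pics/s3.png

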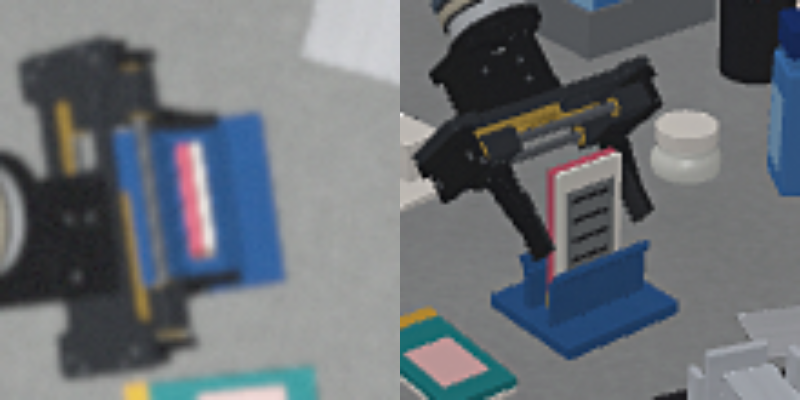

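The palette stands upright and free in the slot, so I'll swing the open gripper over it to the other side.

Request:
jog_arm:
  targets:
    - {"tx":-0.0006,"ty":0,"tz":-0.0045,"ax":0,"ay":0.0157,"az":0,"grip":1}
    - {"tx":-0.0013,"ty":0,"tz":-0.0094,"ax":0,"ay":0.0313,"az":0,"grip":1}
    - {"tx":-0.002,"ty":0,"tz":-0.0146,"ax":0,"ay":0.047,"az":0,"grip":1}
    - {"tx":-0.0028,"ty":0,"tz":-0.0202,"ax":0,"ay":0.0627,"az":0,"grip":1}
    - {"tx":-0.0038,"ty":0,"tz":-0.0261,"ax":0,"ay":0.0783,"az":0,"grip":1}
    - {"tx":-0.005,"ty":0,"tz":-0.0323,"ax":0,"ay":0.094,"az":0,"grip":1}
    - {"tx":-0.0062,"ty":0,"tz":-0.0389,"ax":0,"ay":0.1096,"az":0,"grip":1}
    - {"tx":-0.0078,"ty":0,"tz":-0.0457,"ax":0,"ay":0.1253,"az":0,"grip":1}

```text
time: 9.3
tcp_pos: [0.5084, -0.0065, 0.0937]
tcp_rot: [-3.141, -0.004, 1.725]
wrist_force: [-0.5, -0.0, -1.4]
finger_gap: 0.998
grasp_force: 0.0
```

```bash
python3 - <<'E'
from h import *
err(pose(STD,0,0,112,0))
plan([(pose(STD,0,0,95,45),8)])
E
```

```text
err mm [-0.6 -0.2 -0.7] deg [-0.03 -0.22  0.11]
t 9.3 q [-0.24  0.58  1.84  0.01  0.73 -0.39] F [-0.5 -0.  -1.4] gap 86.9 grip 0.0
{"tx":0.0037,"ty":-0.0001,"tz":0.0042,"ax":-0.0000,"ay":0.0155,"az":0.0000}
{"tx":0.0073,"ty":-0.0003,"tz":0.0081,"ax":-0.0000,"ay":0.0311,"az":0.0001}
{"tx":0.0109,"ty":-0.0004,"tz":0.0116,"ax":-0.0001,"ay":0.0466,"az":0.0001}
{"tx":0.0143,"ty":-0.0006,"tz":0.0148,"ax":-0.0001,"ay":0.0622,"az":0.0001}
{"tx":0.0176,"ty":-0.0007,"tz":0.0176,"ax":-0.0001,"ay":0.0777,"az":0.0002}
{"tx":0.0208,"ty":-0.0009,"tz":0.0201,"ax":-0.0001,"ay":0.0933,"az":0.0002}
{"tx":0.0237,"ty":-0.0010,"tz":0.0224,"ax":-0.0002,"ay":0.1088,"az":0.0002}
{"tx":0.0264,"ty":-0.0012,"tz":0.0243,"ax":-0.0002,"ay":0.1244,"az":0.0003}
# step mm/deg [2.2 5.6]
```

Request:
jog_arm:
  targets:
    - {"tx":0.0037,"ty":0,"tz":0.0042,"ax":0,"ay":0.0155,"az":0,"grip":1}
    - {"tx":0.0073,"ty":0,"tz":0.0081,"ax":0,"ay":0.0311,"az":0,"grip":1}
    - {"tx":0.0109,"ty":0,"tz":0.0116,"ax":0,"ay":0.0466,"az":0,"grip":1}
    - {"tx":0.0143,"ty":0,"tz":0.0148,"ax":0,"ay":0.0622,"az":0,"grip":1}
    - {"tx":0.0176,"ty":0,"tz":0.0176,"ax":0,"ay":0.0777,"az":0,"grip":1}
    - {"tx":0.0208,"ty":-0.001,"tz":0.0201,"ax":0,"ay":0.0933,"az":0,"grip":1}
    - {"tx":0.0237,"ty":-0.001,"tz":0.0224,"ax":0,"ay":0.1088,"az":0,"grip":1}
    - {"tx":0.0264,"ty":-0.001,"tz":0.0243,"ax":0,"ay":0.1244,"az":0,"grip":1}

```text
time: 10.1
tcp_pos: [0.506, 0.0059, 0.0811]
tcp_rot: [-3.14, -0.785, 1.723]
wrist_force: [0.0, 0.0, 0.1]
finger_gap: 1.001
grasp_force: 0.0
```

```bash
python3 - <<'E'
from h import *
s=r.snapshot("side");t=r.snapshot("top")
cv2.imwrite("pics/s4.png",np.hstack([cv2.resize(t[175:265,235:325],(400,400)),cv2.resize(s[140:250,230:340],(400,400))]))
err(pose(STD,0,0,87,45))
plan([(pose(STD,0,0,87,45),3)])
E
```

```text
err mm [-0.2  2.  -5.5] deg [-0.09  0.17 -0.2 ]
t 10.2 q [-0.56  0.81  1.69  0.59  1.27 -1.08] F [-0.7  0.8 -0.3] gap 87.2 grip 0.0
{"tx":-0.0016,"ty":0.0001,"tz":0.0035,"ax":-0.0001,"ay":0.0002,"az":-0.0002}
{"tx":-0.0031,"ty":0.0002,"tz":0.0070,"ax":-0.0002,"ay":0.0003,"az":-0.0004}
{"tx":-0.0047,"ty":0.0004,"tz":0.0106,"ax":-0.0003,"ay":0.0005,"az":-0.0006}
# step mm/deg [1.9 0.1]
```

View pics/s4.png

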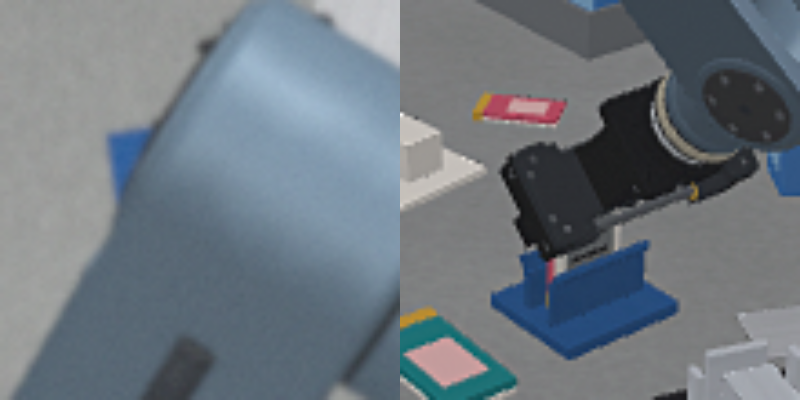

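The palette is still standing, and the gripper now straddles it from the −y side. I'll go down to grip height and close.

Request:
jog_arm:
  targets:
    - {"tx":-0.002,"ty":0,"tz":0.0035,"ax":0,"ay":0,"az":0,"grip":1}
    - {"tx":-0.003,"ty":0,"tz":0.007,"ax":0,"ay":0,"az":0,"grip":1}
    - {"tx":-0.0047,"ty":0,"tz":0.0105,"ax":0,"ay":0,"az":0,"grip":1}
    - {"tx":-0.0047,"ty":0,"tz":0.0105,"ax":0,"ay":0,"az":0,"grip":0.6}
    - {"tx":-0.0047,"ty":0,"tz":0.0105,"ax":0,"ay":0,"az":0,"grip":0.6}
    - {"tx":-0.0047,"ty":0,"tz":0.0105,"ax":0,"ay":0,"az":0,"grip":0.6}
    - {"tx":-0.0047,"ty":0,"tz":0.0105,"ax":0,"ay":0,"az":0,"grip":0}
    - {"tx":-0.0047,"ty":0,"tz":0.0105,"ax":0,"ay":0,"az":0,"grip":0}
  squeeze: 25

```text
time: 11.0
tcp_pos: [0.5056, 0.0083, 0.0756]
tcp_rot: [-3.14, -0.782, 1.723]
wrist_force: [1.0, 1.1, 0.9]
finger_gap: 0.71
grasp_force: 25.0
```

```bash
python3 - <<'E'
from h import *
err(pose(STD,0,0,87,45))
plan([(pose(STD,0,0,150,45),8)])
E
```

```text
err mm [ 0.1 -1.9 -2.1] deg [-0.11  0.22 -0.  ]
t 11.0 q [-0.56  0.82  1.7   0.6   1.26 -1.08] F [1.  1.1 0.9] gap 61.8 grip 25.0
{"tx":0.0104,"ty":-0.0000,"tz":-0.0111,"ax":-0.0000,"ay":0.0001,"az":-0.0000}
{"tx":0.0208,"ty":-0.0001,"tz":-0.0223,"ax":-0.0001,"ay":0.0002,"az":-0.0000}
{"tx":0.0313,"ty":-0.0001,"tz":-0.0334,"ax":-0.0001,"ay":0.0002,"az":-0.0000}
{"tx":0.0417,"ty":-0.0002,"tz":-0.0446,"ax":-0.0002,"ay":0.0003,"az":-0.0000}
{"tx":0.0521,"ty":-0.0002,"tz":-0.0557,"ax":-0.0002,"ay":0.0004,"az":-0.0000}
{"tx":0.0625,"ty":-0.0003,"tz":-0.0668,"ax":-0.0002,"ay":0.0005,"az":-0.0000}
{"tx":0.0729,"ty":-0.0003,"tz":-0.0780,"ax":-0.0003,"ay":0.0005,"az":-0.0000}
{"tx":0.0833,"ty":-0.0004,"tz":-0.0891,"ax":-0.0003,"ay":0.0006,"az":-0.0000}
# step mm/deg [7.6 0. ]
```

Request:
jog_arm:
  targets:
    - {"tx":0.01,"ty":0,"tz":-0.0104,"ax":0,"ay":0,"az":0,"grip":0}
    - {"tx":0.022,"ty":0,"tz":-0.022,"ax":0,"ay":0,"az":0,"grip":0}
    - {"tx":0.037,"ty":0,"tz":-0.037,"ax":0,"ay":0,"az":0,"grip":0}
    - {"tx":0.052,"ty":0,"tz":-0.052,"ax":0,"ay":0,"az":0,"grip":0}
    - {"tx":0.067,"ty":0,"tz":-0.067,"ax":0,"ay":0,"az":0,"grip":0}
    - {"tx":0.082,"ty":0,"tz":-0.082,"ax":0,"ay":0,"az":0,"grip":0}
    - {"tx":0.1,"ty":0,"tz":-0.1,"ax":0,"ay":0,"az":0,"grip":0}
    - {"tx":0.12,"ty":0,"tz":-0.12,"ax":0,"ay":0,"az":0,"grip":0}

```text
time: 11.8
tcp_pos: [0.5054, 0.0087, 0.1614]
tcp_rot: [-3.139, -0.782, 1.722]
wrist_force: [0.7, 0.1, -1.2]
finger_gap: 0.71
grasp_force: 25.0
```

```bash
python3 - <<'E'
from h import *
err(pose(STD,0,0,170,45))
plan([(pose(NST,0,17,140,-45),16)])
E
```

```text
err mm [ 0.3 -2.2 -4.9] deg [-0.14  0.21 -0.02]
t 11.8 q [-0.56  0.67  1.68  0.57  1.4  -0.99] F [ 0.7  0.1 -1.2] gap 61.8 grip 25.0
{"tx":-0.0262,"ty":-0.0016,"tz":-0.0164,"ax":-0.0000,"ay":-0.0154,"az":0.0035}
{"tx":-0.0524,"ty":-0.0034,"tz":-0.0332,"ax":-0.0000,"ay":-0.0309,"az":0.0070}
{"tx":-0.0786,"ty":-0.0052,"tz":-0.0503,"ax":-0.0000,"ay":-0.0463,"az":0.0105}
{"tx":-0.1046,"ty":-0.0071,"tz":-0.0678,"ax":-0.0001,"ay":-0.0618,"az":0.0140}
{"tx":-0.1305,"ty":-0.0090,"tz":-0.0856,"ax":-0.0001,"ay":-0.0772,"az":0.0175}
{"tx":-0.1562,"ty":-0.0110,"tz":-0.1037,"ax":-0.0001,"ay":-0.0927,"az":0.0210}
{"tx":-0.1817,"ty":-0.0131,"tz":-0.1222,"ax":-0.0001,"ay":-0.1081,"az":0.0245}
{"tx":-0.2070,"ty":-0.0153,"tz":-0.1408,"ax":-0.0001,"ay":-0.1235,"az":0.0280}
{"tx":-0.2320,"ty":-0.0175,"tz":-0.1598,"ax":-0.0001,"ay":-0.1390,"az":0.0315}
{"tx":-0.2567,"ty":-0.0198,"tz":-0.1789,"ax":-0.0001,"ay":-0.1544,"az":0.0350}
{"tx":-0.2811,"ty":-0.0221,"tz":-0.1983,"ax":-0.0002,"ay":-0.1699,"az":0.0385}
{"tx":-0.3052,"ty":-0.0244,"tz":-0.2178,"ax":-0.0002,"ay":-0.1853,"az":0.0420}
{"tx":-0.3290,"ty":-0.0268,"tz":-0.2375,"ax":-0.0002,"ay":-0.2008,"az":0.0455}
{"tx":-0.3523,"ty":-0.0292,"tz":-0.2572,"ax":-0.0002,"ay":-0.2162,"az":0.0490}
{"tx":-0.3754,"ty":-0.0316,"tz":-0.2770,"ax":-0.0002,"ay":-0.2316,"az":0.0525}
{"tx":-0.3981,"ty":-0.0341,"tz":-0.2969,"ax":-0.0002,"ay":-0.2471,"az":0.0560}
# step mm/deg [13.9  5.7]
```

Request:
jog_arm:
  targets:
    - {"tx":-0.0262,"ty":-0.0016,"tz":-0.0164,"ax":0,"ay":-0.0154,"az":0.0035,"grip":0}
    - {"tx":-0.0524,"ty":-0.0034,"tz":-0.0332,"ax":0,"ay":-0.0309,"az":0.007,"grip":0}
    - {"tx":-0.0786,"ty":-0.0052,"tz":-0.0503,"ax":0,"ay":-0.0463,"az":0.0105,"grip":0}
    - {"tx":-0.1046,"ty":-0.0071,"tz":-0.0678,"ax":0,"ay":-0.0618,"az":0.014,"grip":0}
    - {"tx":-0.1305,"ty":-0.009,"tz":-0.0856,"ax":0,"ay":-0.0772,"az":0.0175,"grip":0}
    - {"tx":-0.1562,"ty":-0.011,"tz":-0.1037,"ax":0,"ay":-0.0927,"az":0.021,"grip":0}
    - {"tx":-0.1817,"ty":-0.0131,"tz":-0.1222,"ax":0,"ay":-0.1081,"az":0.0245,"grip":0}
    - {"tx":-0.207,"ty":-0.0153,"tz":-0.1408,"ax":0,"ay":-0.1235,"az":0.028,"grip":0}

```text
time: 12.6
tcp_pos: [0.5167, -0.1146, 0.1385]
tcp_rot: [-3.075, 0.005, 1.564]
wrist_force: [-0.7, -0.8, -0.8]
finger_gap: 0.704
grasp_force: 25.0
```

```bash
python3 - <<'E'
from h import *
plan([(pose(NST,0,17,140,-45),7)])
err(pose(NST,0,17,140,-45))
E
```

```text
{"tx":-0.0353,"ty":0.0035,"tz":0.0047,"ax":-0.0000,"ay":-0.0176,"az":0.0040}
{"tx":-0.0706,"ty":0.0068,"tz":0.0090,"ax":-0.0000,"ay":-0.0351,"az":0.0079}
{"tx":-0.1057,"ty":0.0101,"tz":0.0128,"ax":-0.0000,"ay":-0.0527,"az":0.0119}
{"tx":-0.1407,"ty":0.0132,"tz":0.0161,"ax":-0.0001,"ay":-0.0703,"az":0.0159}
{"tx":-0.1755,"ty":0.0163,"tz":0.0191,"ax":-0.0001,"ay":-0.0879,"az":0.0198}
{"tx":-0.2100,"ty":0.0193,"tz":0.0217,"ax":-0.0001,"ay":-0.1054,"az":0.0238}
{"tx":-0.2442,"ty":0.0222,"tz":0.0239,"ax":-0.0001,"ay":-0.1230,"az":0.0277}
# step mm/deg [15.9  6.5]
err mm [  10.3 -109.1  -17.5] deg [-4.000e-02 -4.428e+01  9.990e+00]
t 12.6 q [-0.41  0.54  1.71 -0.04  0.95 -0.38] F [-0.7 -0.8 -0.8] gap 61.2 grip 25.0
```

Request:
jog_arm:
  targets:
    - {"tx":-0.0353,"ty":0.0035,"tz":0.0047,"ax":0,"ay":-0.0176,"az":0.004,"grip":0}
    - {"tx":-0.0706,"ty":0.0068,"tz":0.009,"ax":0,"ay":-0.0351,"az":0.0079,"grip":0}
    - {"tx":-0.1057,"ty":0.0101,"tz":0.0128,"ax":0,"ay":-0.0527,"az":0.0119,"grip":0}
    - {"tx":-0.1407,"ty":0.0132,"tz":0.0161,"ax":0,"ay":-0.0703,"az":0.0159,"grip":0}
    - {"tx":-0.1755,"ty":0.0163,"tz":0.0191,"ax":0,"ay":-0.0879,"az":0.0198,"grip":0}
    - {"tx":-0.21,"ty":0.0193,"tz":0.0217,"ax":0,"ay":-0.1054,"az":0.0238,"grip":0}
    - {"tx":-0.2442,"ty":0.0222,"tz":0.0239,"ax":0,"ay":-0.123,"az":0.0277,"grip":0}
    - {"tx":-0.2442,"ty":0.0222,"tz":0.0239,"ax":0,"ay":-0.123,"az":0.0277,"grip":0}

```text
time: 13.4
tcp_pos: [0.5256, -0.2355, 0.1233]
tcp_rot: [-3.134, 0.782, 1.414]
wrist_force: [0.5, 0.9, -2.4]
finger_gap: 0.71
grasp_force: 25.0
```

```bash
python3 - <<'E'
from h import *
s=r.snapshot("side");t=r.snapshot("top")
cv2.imwrite("pics/s5t.png",t);cv2.imwrite("pics/s5s.png",s)
cv2.imwrite("pics/s5.png",np.hstack([cv2.resize(t[165:265,320:420],(400,400)),cv2.resize(s[180:310,275:405],(400,400))]))
err(pose(NST,0,17,140,-45))
E
```

```text
err mm [ 0.  -1.   1.7] deg [-0.08 -0.32  0.17]
t 13.5 q [-0.24  0.72  1.73 -1.04  0.95  0.67] F [-0.4  0.8 -0.8] gap 61.7 grip 25.0
```

View pics/s5.png

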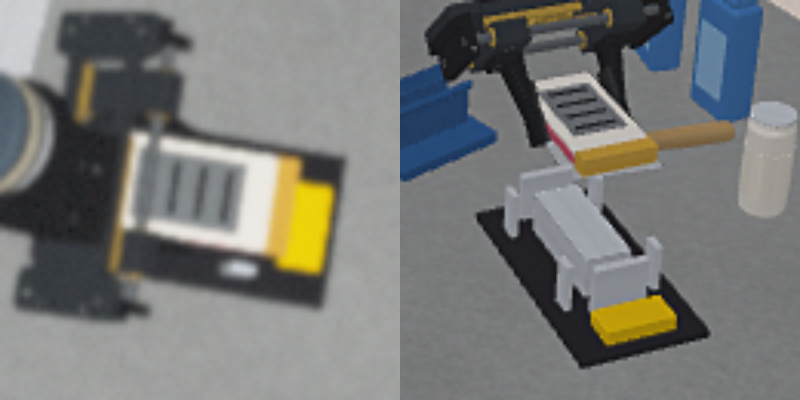

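```bash
python3 - <<'E'
from h import *
t=cv2.imread("pics/s5t.png")
Z=Ro.from_euler('z',NST[2],degrees=True).inv()
L=lambda p:Z.apply(np.asarray(p)-np.r_[NST[:2],0]/1000)*1000
print("grasp local",L(now()[0]).round(1))
h=cv2.cvtColor(t,cv2.COLOR_BGR2HSV);print(h[216,392],h[222,400])
for c in blobs(t,(12,70,100),(22,210,255),(375,195,410,240),15)[:2]:
    R=rect("top",c,.147);print("gold",R,L([R[0]/1000,R[1]/1000,.147]).round(1), "exp y",L(now()[0])[1]-17.1-53)
for c in blobs(t,(0,0,170),(180,45,255),(340,190,395,235),15)[:2]:
    R=rect("top",c,.147);print("white",R,L([R[0]/1000,R[1]/1000,.147]).round(1))
P=(pose(NST,0,17,62,-45));plan([(P,8)])
E
```

```text
grasp local [ -0.2  18.  138.3]
[ 22 168 226] [ 26 244 234]
gold [ 514.4 -292.6   16.2   69.5  171. ] [ -2.4 -53.3 147. ] exp y -52.12530700789628
white [ 522.5 -247.2   63.1   74.3   81.3] [ -1.8  -7.2 147. ]
white [ 531.8 -197.8    8.2   59.8  173.2] [ -0.7  43.1 147. ]
{"tx":0.0132,"ty":0.0001,"tz":0.0137,"ax":-0.0000,"ay":-0.0001,"az":0.0001}
{"tx":0.0264,"ty":0.0002,"tz":0.0275,"ax":-0.0001,"ay":-0.0002,"az":0.0001}
{"tx":0.0396,"ty":0.0003,"tz":0.0412,"ax":-0.0001,"ay":-0.0003,"az":0.0002}
{"tx":0.0528,"ty":0.0004,"tz":0.0549,"ax":-0.0001,"ay":-0.0004,"az":0.0002}
{"tx":0.0661,"ty":0.0005,"tz":0.0687,"ax":-0.0001,"ay":-0.0006,"az":0.0003}
{"tx":0.0793,"ty":0.0006,"tz":0.0824,"ax":-0.0002,"ay":-0.0007,"az":0.0004}
{"tx":0.0925,"ty":0.0007,"tz":0.0961,"ax":-0.0002,"ay":-0.0008,"az":0.0004}
{"tx":0.1057,"ty":0.0009,"tz":0.1099,"ax":-0.0002,"ay":-0.0009,"az":0.0005}
# step mm/deg [9.5 0. ]
```

Request:
jog_arm:
  targets:
    - {"tx":0.013,"ty":0.001,"tz":0.013,"ax":0,"ay":-0.0005,"az":0,"grip":0}
    - {"tx":0.026,"ty":0.002,"tz":0.0265,"ax":0,"ay":-0.001,"az":0,"grip":0}
    - {"tx":0.04,"ty":0.0025,"tz":0.04,"ax":0,"ay":-0.001,"az":0,"grip":0}
    - {"tx":0.054,"ty":0.0025,"tz":0.054,"ax":0,"ay":-0.001,"az":0,"grip":0}
    - {"tx":0.068,"ty":0.0025,"tz":0.068,"ax":0,"ay":-0.001,"az":0,"grip":0}
    - {"tx":0.082,"ty":0.0025,"tz":0.082,"ax":0,"ay":-0.001,"az":0,"grip":0}
    - {"tx":0.095,"ty":0.0025,"tz":0.095,"ax":0,"ay":-0.001,"az":0,"grip":0}
    - {"tx":0.106,"ty":0.0025,"tz":0.107,"ax":0,"ay":-0.001,"az":0,"grip":0}

```text
time: 14.3
tcp_pos: [0.5273, -0.2366, 0.0486]
tcp_rot: [-3.138, 0.788, 1.411]
wrist_force: [0.5, -0.0, -1.8]
finger_gap: 0.708
grasp_force: 25.0
```

```bash
python3 - <<'E'
from h import *
s=r.snapshot("side");t=r.snapshot("top")
Z=Ro.from_euler('z',NST[2],degrees=True).inv()
L=lambda p:Z.apply(np.asarray(p)-np.r_[NST[:2],0]/1000)*1000
print("grasp local",L(now()[0]).round(1))
zt=now()[0][2]+.0089
for c in blobs(t,(12,70,100),(22,210,255),(375,195,410,240),15)[:2]:
    R=rect("top",c,zt);print("gold",R,L([R[0]/1000,R[1]/1000,zt]).round(1), "exp y",L(now()[0])[1]-17.1-53)
for c in blobs(t,(0,0,170),(180,45,255),(335,190,395,235),15)[:2]:
    R=rect("top",c,zt);print("white",R,L([R[0]/1000,R[1]/1000,zt]).round(1))
cv2.imwrite("pics/s6.png",np.hstack([cv2.resize(t[170:260,325:415],(400,400)),cv2.resize(s[210:310,295:395],(400,400))]))
P=pose(NST,1,18,53,-45);err(P);plan([(P,6)])
E
```

```text
grasp local [ 0.7 17.6 61.6]
gold [ 515.6 -297.1   23.5   66.5  170.9] [ -0.5 -57.6  70.5] exp y -52.546337373077975
white [ 519.7 -252.4   84.2   84.7  171.1] [ -3.8 -12.8  70.5]
white [ 513.4 -303.7    8.2   44.6  170.8] [ -1.6 -64.4  70.5]
err mm [ 0.4  0.4 -8.6] deg [-0.1   0.14  0.24]
t 14.4 q [-0.24  0.86  1.73 -1.14  0.89  0.83] F [ 0.7  0.8 -0.4] gap 62.1 grip 25.0
{"tx":0.0021,"ty":0.0001,"tz":0.0019,"ax":-0.0000,"ay":0.0001,"az":0.0001}
{"tx":0.0043,"ty":0.0003,"tz":0.0038,"ax":-0.0001,"ay":0.0001,"az":0.0002}
{"tx":0.0064,"ty":0.0004,"tz":0.0057,"ax":-0.0001,"ay":0.0002,"az":0.0003}
{"tx":0.0086,"ty":0.0005,"tz":0.0076,"ax":-0.0002,"ay":0.0003,"az":0.0004}
{"tx":0.0107,"ty":0.0006,"tz":0.0096,"ax":-0.0002,"ay":0.0003,"az":0.0006}
{"tx":0.0129,"ty":0.0008,"tz":0.0115,"ax":-0.0003,"ay":0.0004,"az":0.0007}
# step mm/deg [1.4 0. ]
```

View pics/s6.png

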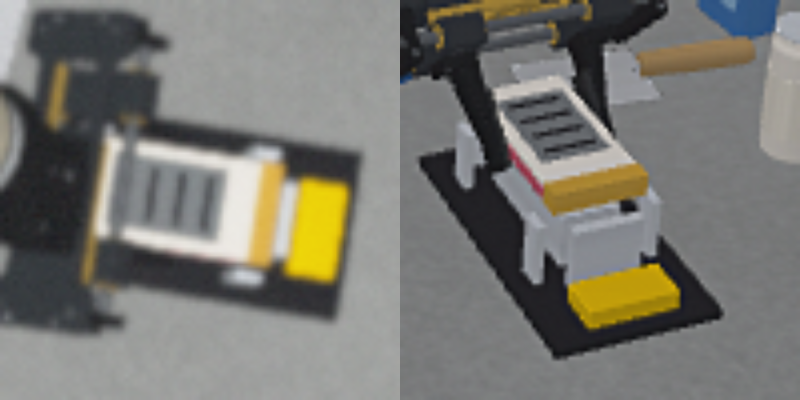

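Request:
jog_arm:
  targets:
    - {"tx":0.0025,"ty":0.0003,"tz":0.001,"ax":0,"ay":0,"az":0,"grip":0}
    - {"tx":0.005,"ty":0.0006,"tz":0.0025,"ax":0,"ay":0,"az":0,"grip":0}
    - {"tx":0.007,"ty":0.0008,"tz":0.0045,"ax":0,"ay":0,"az":0,"grip":0}
    - {"tx":0.009,"ty":0.0008,"tz":0.0063,"ax":0,"ay":0,"az":0,"grip":0}
    - {"tx":0.0115,"ty":0.0008,"tz":0.008,"ax":0,"ay":0,"az":0,"grip":0}
    - {"tx":0.014,"ty":0.0008,"tz":0.01,"ax":0,"ay":0,"az":0,"grip":0}
    - {"tx":0.014,"ty":0.0008,"tz":0.01,"ax":0,"ay":0,"az":0,"grip":0}
    - {"tx":0.014,"ty":0.0008,"tz":0.01,"ax":0,"ay":0,"az":0,"grip":0}

```text
time: 15.2
tcp_pos: [0.528, -0.2353, 0.0411]
tcp_rot: [-3.138, 0.788, 1.411]
wrist_force: [-1.0, -0.3, -0.9]
finger_gap: 0.712
grasp_force: 25.0
```

```bash
python3 - <<'E'
from h import *
P=pose(NST,1,19,51,-45);err(P);plan([(P,4)])
E
```

```text
err mm [-0.6  0.2 -3.5] deg [-0.02  0.17  0.16]
t 15.2 q [-0.24  0.87  1.73 -1.15  0.89  0.85] F [-1.  -0.3 -0.9] gap 61.9 grip 25.0
{"tx":0.0013,"ty":-0.0003,"tz":0.0012,"ax":-0.0000,"ay":0.0001,"az":0.0001}
{"tx":0.0026,"ty":-0.0006,"tz":0.0024,"ax":-0.0000,"ay":0.0002,"az":0.0002}
{"tx":0.0039,"ty":-0.0010,"tz":0.0036,"ax":-0.0000,"ay":0.0003,"az":0.0003}
{"tx":0.0052,"ty":-0.0013,"tz":0.0048,"ax":-0.0000,"ay":0.0005,"az":0.0004}
# step mm/deg [0.9 0.1]
```

Request:
jog_arm:
  targets:
    - {"tx":0.0008,"ty":0,"tz":0.0008,"ax":0,"ay":0,"az":0,"grip":0}
    - {"tx":0.0016,"ty":0,"tz":0.0016,"ax":0,"ay":0,"az":0,"grip":0}
    - {"tx":0.0024,"ty":0,"tz":0.0024,"ax":0,"ay":0,"az":0,"grip":0}
    - {"tx":0.0032,"ty":0,"tz":0.0032,"ax":0,"ay":0,"az":0,"grip":0}
    - {"tx":0.004,"ty":0,"tz":0.004,"ax":0,"ay":0,"az":0,"grip":0}
    - {"tx":0.0046,"ty":0,"tz":0.0046,"ax":0,"ay":0,"az":0,"grip":0}
    - {"tx":0.0046,"ty":0,"tz":0.0046,"ax":0,"ay":0,"az":0,"grip":0}
    - {"tx":0.0046,"ty":0,"tz":0.0046,"ax":0,"ay":0,"az":0,"grip":0}

```text
time: 16.0
tcp_pos: [0.5281, -0.2353, 0.0379]
tcp_rot: [-3.139, 0.788, 1.411]
wrist_force: [-0.2, 0.7, -0.9]
finger_gap: 0.706
grasp_force: 25.0
```

```bash
python3 - <<'E'
from h import *
P=pose(NST,1,19,50,-45);err(P);print(r.state()["moment"])
E
```

```text
err mm [-0.7  0.2 -1.3] deg [-0.01  0.16  0.16]
t 16.0 q [-0.24  0.88  1.73 -1.15  0.88  0.86] F [-0.2  0.7 -0.9] gap 61.5 grip 25.0
[ 0.54673706 -0.01776946 -0.00329595]
```

Request:
jog_arm:
  targets:
    - {"tx":0.0004,"ty":0,"tz":0.0004,"ax":0,"ay":0,"az":0,"grip":0}
    - {"tx":0.0008,"ty":0,"tz":0.0008,"ax":0,"ay":0,"az":0,"grip":0}
    - {"tx":0.0012,"ty":0,"tz":0.0012,"ax":0,"ay":0,"az":0,"grip":0}
    - {"tx":0.0016,"ty":0,"tz":0.0016,"ax":0,"ay":0,"az":0,"grip":0}
    - {"tx":0.002,"ty":0,"tz":0.002,"ax":0,"ay":0,"az":0,"grip":0}
    - {"tx":0.0024,"ty":0,"tz":0.0024,"ax":0,"ay":0,"az":0,"grip":0}
    - {"tx":0.0024,"ty":0,"tz":0.0024,"ax":0,"ay":0,"az":0,"grip":0}
    - {"tx":0.0024,"ty":0,"tz":0.0024,"ax":0,"ay":0,"az":0,"grip":0}

```text
time: 16.8
tcp_pos: [0.528, -0.2354, 0.0369]
tcp_rot: [-3.139, 0.789, 1.41]
wrist_force: [-1.9, 2.7, 5.4]
finger_gap: 0.711
grasp_force: 25.0
```

```bash
python3 - <<'E'
from h import *
P=pose(NST,1,19,50,-45);err(P);print(r.state()["moment"])
E
```

```text
err mm [-0.7  0.3 -0.3] deg [-0.    0.23  0.14]
t 16.8 q [-0.24  0.88  1.73 -1.16  0.88  0.86] F [-1.9  2.7  5.4] gap 61.8 grip 25.0
[-0.00310856  0.15292298 -0.09187897]
```

Contact at the expected height (about 6 N). Release and back off.

Request:
jog_arm:
  targets:
    - {"tx":0,"ty":0,"tz":0,"ax":0,"ay":0,"az":0,"grip":0.73}
    - {"tx":0,"ty":0,"tz":0,"ax":0,"ay":0,"az":0,"grip":0.76}
    - {"tx":0,"ty":0,"tz":0,"ax":0,"ay":0,"az":0,"grip":0.82}
    - {"tx":0,"ty":0,"tz":0,"ax":0,"ay":0,"az":0,"grip":1}
    - {"tx":0,"ty":0,"tz":0,"ax":0,"ay":0,"az":0,"grip":1}
    - {"tx":0,"ty":0,"tz":0,"ax":0,"ay":0,"az":0,"grip":1}
    - {"tx":0,"ty":0,"tz":0,"ax":0,"ay":0,"az":0,"grip":1}
    - {"tx":0,"ty":0,"tz":0,"ax":0,"ay":0,"az":0,"grip":1}

```text
time: 17.6
tcp_pos: [0.528, -0.2353, 0.0361]
tcp_rot: [-3.139, 0.788, 1.411]
wrist_force: [0.4, -0.9, 0.3]
finger_gap: 0.994
grasp_force: 0.0
```

Request:
jog_arm:
  targets:
    - {"tx":0,"ty":0,"tz":-0.02,"ax":0,"ay":0,"az":0,"grip":1}
    - {"tx":0,"ty":0,"tz":-0.05,"ax":0,"ay":0,"az":0,"grip":1}
    - {"tx":0,"ty":0,"tz":-0.09,"ax":0,"ay":0,"az":0,"grip":1}
    - {"tx":0,"ty":0,"tz":-0.14,"ax":0,"ay":0,"az":0,"grip":1}
    - {"tx":0,"ty":0,"tz":-0.2,"ax":0,"ay":0,"az":0,"grip":1}
    - {"tx":0,"ty":0,"tz":-0.26,"ax":0,"ay":0,"az":0,"grip":1}
    - {"tx":0,"ty":0,"tz":-0.3,"ax":0,"ay":0,"az":0,"grip":1}
    - {"tx":0,"ty":0,"tz":-0.3,"ax":0,"ay":0,"az":0,"grip":1}

```text
time: 18.4
tcp_pos: [0.5475, -0.1279, 0.1448]
tcp_rot: [3.136, 0.787, 1.409]
wrist_force: [0.6, -0.1, -0.4]
finger_gap: 1.001
grasp_force: 0.0
```

```bash
python3 - <<'E'
from h import *
s=r.snapshot("side");t=r.snapshot("top")
Z=Ro.from_euler('z',NST[2],degrees=True).inv()
L=lambda p:Z.apply(np.asarray(p)-np.r_[NST[:2],0]/1000)*1000
h=cv2.cvtColor(t,cv2.COLOR_BGR2HSV)
for c in blobs(t,(12,70,100),(23,200,255),(375,195,395,240),15)[:2]:
    R=rect("top",c,.059);print("gold",R,L([R[0]/1000,R[1]/1000,0]).round(1))
cv2.imwrite("pics/s7.png",np.hstack([cv2.resize(t[175:255,325:415],(400,356)),cv2.resize(s[210:300,295:396],(400,356))]))
print(r.state()["time"],r.state()["wrist_force"])
E
```

```text
gold [ 517.  -291.7   15.5   63.4  168.8] [ -0. -52.   0.]
18.5 [-0.06107473 -0.00660611 -0.16163138]
```

View pics/s7.png

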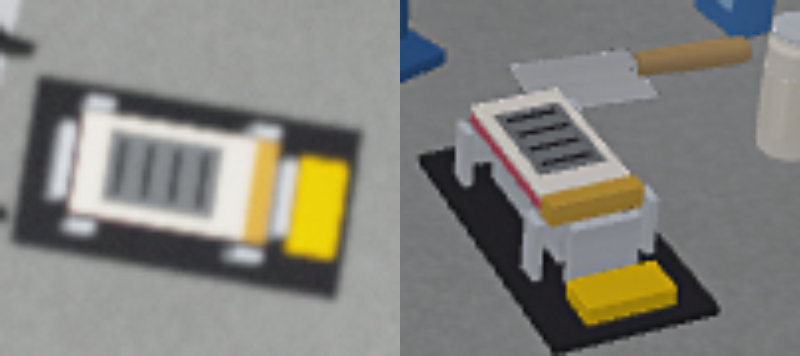

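The palette lies between the stops and guides, label up, gold end by the yellow mark. The gold band is at local (0,−52) against an ideal −53. Handing in.

```bash
python3 -c "
from bench import r
print(r.job_done())"
```

```text
the job is handed in; nothing more can be done
None
```

The rose palette is turned over and lies in the aluminium nest label face up, with its gold clasp end by the yellow mark; in the last pictures it is within about 1 mm of centre and looks flat. I handed the job in at about 18.5 s with the gripper clear, but hand-in gave no verdict back.

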